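# Reject the red-tagged cast and hold the green one in the model holder

### The job

Sort the two tagged dental casts: lay the red-tagged one gently in the red remake pan and set the green-tagged one down gently on the model holder's platform, midway across it, tag side towards the sliding jaw. Then push the sliding jaw against that cast by its upright lug, until the cast sits square against both fixed jaws, and finish while still holding a steady push of about 10 newtons on the lug (never as much as 20 on the plaster) so that I can tighten the thumbscrew; do not let go. Leave the small amber bottle, the disc block and the blue jar where they stand.

Things in the scene. Friction and masses are not known exactly. Their poses are not given: they have to be found in the camera images.
- holder: Model holder (survey table), fixed to the desk right of the furnace: dark round foot under a level aluminium platform, x -90 to +50 mm, y -42 to +42 mm, its top 48 mm above the desk. Origin on the desk under the foot's centre; x points from the sliding jaw to the two fixed jaws, z up.
- stop_left: Left fixed jaw: steel stop 12 mm wide and 13 mm tall on the platform. Origin at the foot of its flat face that meets the cast: holder x +33 mm, y +18 mm. Same axes as the holder.
- stop_right: Right fixed jaw, the same at holder x +33 mm, y -18 mm.
- jaw: Sliding jaw: dark grey block 22 (x) x 52 (y) x 16 mm with an upright lug; slides on the platform along the holder's x with 0.8 N of friction, origin (centre of its underside, on the platform) from holder x -66 to -24 mm; starts within 8 mm of the -66 end. Holder's axes. Brass thumbscrew on its right, no higher than the block. Nothing locks it: let go, its pad springs push it back.
- pad_face (a point): Centre of the rubber face, 40 mm wide and 13 mm tall, of the sprung pad in front of the sliding jaw: 33 mm ahead of the jaw's origin while the springs are at rest, 7.5 mm above the platform. At the start 58 to 66 mm are free between it and the fixed jaws. Holder's axes.
- jaw_pad (a joint): How far the pad is pushed back towards the jaw block, 0 to 0.015 m; the springs give 1 N per mm, so 0.010 means that the pad presses with 10 N; at 0.015 the pad stands rigid.
- jaw_lug (a point): Centre of the top of the sliding jaw's lug, 100 mm above the desk. The lug is 10 mm thick (x), 15 mm wide (y) and rises 36 mm above the jaw block, 3 mm behind the jaw's origin; pinch it across y from above, or push it from behind. Holder's axes.
- seat (a point): Point on the platform where the origin of the green cast lies when it is pressed against both fixed jaws: holder x +10 mm, y 0. Axes of the holder.
- cast_green: Cast with the green tag: row of gold-cream teeth on a blue-grey stone base 46 mm (x) x 56 mm (y) x 18 mm high, 41 mm high in all, about 130 g. Origin at the centre of its underside. Its x axis points to the curved front of the tooth row; the tag is on the back edge (-x). Take it by the base's sides, across y: the teeth come out to at most 27 mm either side.
- cast_green_tag (a point): Green sticker, 16 mm wide, folded over the back edge of the base: centre of its top part, 18 mm behind the cast's origin and 18.5 mm up.
- cast_red: Cast with the red tag: same shape, size and axes, with a red sticker in the same place.
- remake_pan: Red remake pan, open on top, 120 (x) x 160 (y) x 31 mm outside, with a lip 6 mm wide, walls 4 mm, fixed. Origin under its centre; its floor is 4 mm above the desk, its inside 112 x 152 mm.
- furnace: Furnace, fixed and solid, between the casts (left of it) and the holder (right of it); not to be used, but in the way. Base 284 (x) x 328 (y) x 134 mm tall, its front face 150 mm nearer the robot than the origin; on it a round head 230 mm across whose top is 383 mm above the desk. Origin under the base, on the desk. Pass well in front of it, or above.
- amber_bottle: Bystander: the small amber bottle with a cream cap (a larger one stands farther off), 28 mm wide, 68 mm tall, beyond the holder. Origin at the centre of its underside.
- disc_block: Bystander: small grey block 30 x 36 mm with a disc on a thin stem, 46 mm tall, beyond the holder. Origin at the centre of its underside.
- blue_jar: Bystander: lavender-blue lidded jar, 45 mm wide, 51 mm tall, left of the casts. Origin at the centre of its underside.

How it is judged:
By the outcome, as a careful person would: the job done as asked, in the order asked, and still so for the second after the job is handed in, while the arm keeps its last pose, push and grip.
It also fails if it takes over 67 s, if anything falls off the work surface, if the arm or the gripper's body presses on something with over 40 N, if the wrist force passes 120 N, or if a joint passes its speed limit or range.

### The arm

A 6-joint arm with a two-finger parallel gripper is mounted at the origin on a cart in front of the work surface, level with it; the furniture and walls round the work are solid. World frame = base frame: x ahead of the robot, y to its left, z up, the work surface at z = 0. Lengths are in m, angles in rad, forces in N, time in s.
With the tool pointing down it reaches from about 0.4 to 0.825 m from the base axis. Payload 7 kg.
Tool frame: the origin (TCP) lies midway between the tips of the shut fingers; the grasp point (between the pads) lies 19 mm behind it; z points along the fingers, y is the line along which they close (so a half turn about z gives the same grasp; the last joint's range is limited). The gripper opens to 85 mm and grips with 20 to 120 N. Pads are 22 mm wide; open, the fingers measure 114 mm over their backs; the gripper's body (76 mm by 85 mm) begins 54 mm behind the grasp point. The pads swing forward as they close: fully open they stand 13 mm farther back than shut.
Start: joints at [1.627, 0.359, 0.012, 0, -1.224, -0.288], TCP at [0.155, 0.657, 0.231] pointing down, gripper open.
Joint ranges: [-3.07, 3.07], [-1.43, 2.12], [-1.02, 1.25], [-3.03, 1.67], [-3.05, -0], [-3.03, 3.03]. Speed limits (rad/s): [2.39, 2.39, 3.01, 3.14, 3.14, 3.14].

### API

Orientations are given as a unit quaternion [w, x, y, z].
In Python, from station import * gives the robot as it stands. The module is installed in compiled form; this text tells all that it offers. Calls block until the motion is done:
- reach(position, orientation): joint-space move of the TCP to a pose.
- servo_line(position, ori=None, vel=0.15): straight line of the TCP; ori=None keeps the orientation; vel is the mean speed in m/s.
- goto_joints(angles): joint-space move.
- set_gripper(opening): finger opening in m; the grip force is fixed at half the most; returns when the fingers have stopped.
- dwell(seconds).
- ik(position, orientation): joint angles nearest the present ones, or None.
- read_camera(name): name is "scene" or "side" or "wrist"; returns (picture, depth): 480x640x3 uint8, red, green, blue; 480x640 float32, m along the optical axis (not along the pixel's ray), 0 where there is no reading.
- get_calibration(name): a dict with "camera_matrix" (3x3 intrinsics, pixels), "dist_coeffs" ([k1, k2, p1, p2, k3] as OpenCV has them; the pictures are not rectified), "world_from_camera" (4x4, takes a point from camera to world coordinates). Camera axes: x right, y up, looking along -z (the intrinsics and any distortion apply to the point x, -y, -z); pixel columns grow to the right and rows downward; lengths in m; the calibration is good to about 2 mm. A picture is of the moment at which its call begins: read the wrist's pose just before it. get_calibration takes no time and is no camera call; for the wrist camera it gives the pose at the moment of the call.
A pose or a line that the arm cannot do raises MotionError and nothing moves.
- sign_off(): hands the job in; it is judged then, once.
Trained networks look in the newest picture that a camera, given by its name, has taken for a name from the list of things; names that differ only in an ending like _2 or _b are one class to them, and where a whole thing is asked for, a point or a joint stands for the part that bears it (a point fixed in the world has none). Each returns a list of dicts, best first, with "score" (0 to 1); they miss things now and then, are a little off and sometimes report something else, mostly with a low value. They report only what shows in the picture. A call takes as long as a camera call.
- look_for(camera, query): "rect" ([left, top, right, bottom] as shares, 0 to 1, of the picture: columns of its width, rows of its height, round what is visible of it).
- landmark_of(camera, query): "point" ([row, column] as shares, 0 to 1, of the picture: columns of its width, rows of its height: a listed point, or the origin of a listed thing).
Readings, each from a call of its own:
- get_time(): time.
- get_joint_pos(): joint angles.
- get_qvel(): joint speeds.
- get_joint_efforts(): joint torques, N m.
- get_tool_pos(): TCP position.
- get_eef_rot(): TCP orientation.
- get_ft_force(): force on the tool from outside, world axes, zero at the start.
- get_torque(): the same for the moment, N m.
- get_finger_gap(): finger opening in m.
- get_grip_force(): force on a finger pad.
Only numpy, scipy, OpenCV 4.12 (cv2) and the standard library are available. Lean on these libraries where they do the work, as an engineer would, in place of code of your own. Each camera call takes 0.05 s, during which the arm holds its last target. There are 200 camera calls.

## Working session

There is one attempt and no reset: what is moved stays moved. The work goes in short steps, each a Python script; the robot and the scene stay as the last script left them, time stands still between calls to the robot, and variables do not carry over. Pictures are saved under pics/ and viewed, at most 10 in all, crops included, and the job is handed in when it is done.

```bash
mkdir -p pics; cat > h.py <<'E'
from station import *
import numpy as np, cv2
from scipy.spatial.transform import Rotation as R
def save(name,img): cv2.imwrite('pics/'+name,img[:,:,::-1])
def deproj(cal,row,col,depth=None,z=None):
    K=np.array(cal['camera_matrix'],float);d=np.array(cal['dist_coeffs'],float);T=np.array(cal['world_from_camera'])
    n=cv2.undistortPoints(np.array([[[col,row]]],float),K,d)[0,0]
    ray=T[:3,:3]@np.array([n[0],-n[1],-1.]);o=T[:3,3]
    s=depth if depth is not None else (z-o[2])/ray[2]
    return o+s*ray
def proj(cal,P):
    K=np.array(cal['camera_matrix'],float);d=np.array(cal['dist_coeffs'],float);T=np.array(cal['world_from_camera'])
    p=(np.array(P,float).reshape(-1,3)-T[:3,3])@T[:3,:3]
    return cv2.projectPoints((p*[1,-1,-1]).reshape(-1,1,3),np.zeros(3),np.zeros(3),K,d)[0].reshape(-1,2)
def down(yaw):  # tool z down; tool y axis along world angle yaw+90deg; x along yaw... y = -(left)
    q=(R.from_euler('z',yaw)*R.from_euler('x',np.pi)).as_quat()
    return [q[3],q[0],q[1],q[2]]
E
cat > a.py <<'E'
from h import *
print(get_time(),get_tool_pos(),get_eef_rot())
for c in ['scene','side','wrist']:
    im,d=read_camera(c);cal=get_calibration(c);save(c+'0.png',im);np.savez(c+'0.npz',im=im,d=d)
    print(c,np.round(cal['world_from_camera'],3).tolist(),np.round(cal['camera_matrix'],1).tolist())
    hts=dict(cast_green=0,cast_green_tag=.0185,cast_red=0,remake_pan=0,holder=0,jaw=.048,jaw_lug=.1,pad_face=.0555,stop_left=.048,stop_right=.048,seat=.048,amber_bottle=0,disc_block=0,blue_jar=0,furnace=0)
    for q,z in hts.items():
        for r in landmark_of(c,q)[:2]:
            row,col=r['point'][0]*480,r['point'][1]*640
            print(q,round(r['score'],2),[round(row),round(col)],np.round(deproj(cal,row,col,z=z),3))
E
python3 a.py
```

```text
0.0 [0.15497531 0.65647638 0.23039474] [ 8.09931208e-04  9.93285259e-01 -1.15688109e-01 -1.86479494e-05]
scene [[0.761, 0.34, -0.552, -0.09], [-0.649, 0.376, -0.662, -0.654], [-0.018, 0.862, 0.507, 0.697], [0.0, 0.0, 0.0, 1.0]] [[481.4, 0.0, 321.8], [0.0, 481.4, 244.8], [0.0, 0.0, 1.0]]
cast_green 0.82 [242, 221] [0.465 0.467 0.   ]
cast_green_tag 0.73 [242, 219] [0.444 0.438 0.018]
cast_red 0.93 [261, 250] [0.471 0.323 0.   ]
remake_pan 0.61 [239, 274] [0.586 0.375 0.   ]
holder 0.59 [372, 432] [ 0.511 -0.261  0.   ]
holder 0.29 [241, 215] [0.454 0.482 0.   ]
jaw 0.89 [366, 409] [ 0.451 -0.251  0.048]
jaw_lug 0.85 [344, 414] [ 0.456 -0.254  0.1  ]
jaw_lug 0.64 [353, 424] [ 0.451 -0.279  0.1  ]
pad_face 0.65 [353, 425] [ 0.493 -0.253  0.055]
stop_left 0.53 [341, 440] [ 0.548 -0.246  0.048]
stop_right 0.45 [349, 452] [ 0.547 -0.276  0.048]
seat 0.94 [349, 433] [ 0.52  -0.251  0.048]
amber_bottle 0.85 [332, 445] [ 0.626 -0.205  0.   ]
disc_block 0.83 [347, 470] [ 0.626 -0.268  0.   ]
blue_jar 0.83 [225, 199] [0.465 0.601 0.   ]
blue_jar 0.57 [336, 446] [ 0.617 -0.214  0.   ]
furnace 0.
[... 596 characters left out ...]
]
jaw 0.56 [220, 302] [0.564 0.297 0.048]
jaw_lug 0.71 [348, 319] [ 0.462 -0.252  0.1  ]
pad_face 0.63 [363, 356] [ 0.547 -0.284  0.055]
pad_face 0.5 [210, 262] [0.445 0.374 0.055]
stop_left 0.45 [351, 352] [ 0.551 -0.243  0.048]
stop_right 0.58 [362, 355] [ 0.547 -0.277  0.048]
seat 0.76 [357, 345] [ 0.528 -0.256  0.048]
amber_bottle 0.69 [344, 374] [ 0.629 -0.203  0.   ]
disc_block 0.81 [367, 385] [ 0.63  -0.276  0.   ]
blue_jar 0.72 [188, 256] [0.461 0.583 0.   ]
blue_jar 0.32 [364, 317] [ 0.467 -0.224  0.   ]
wrist [[-0.23, 0.926, 0.3, 0.232], [-0.973, -0.219, -0.072, 0.638], [-0.001, -0.308, 0.951, 0.372], [0.0, 0.0, 0.0, 1.0]] [[344.1, 0.0, 325.9], [0.0, 344.1, 243.6], [0.0, 0.0, 1.0]]
```

View pics/scene0.png

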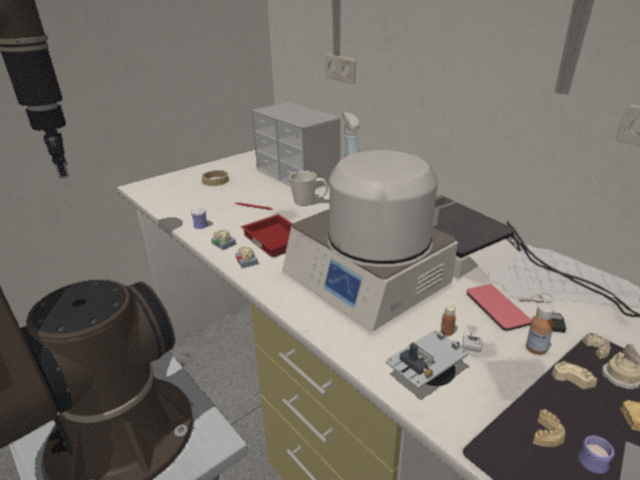

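View pics/side0.png

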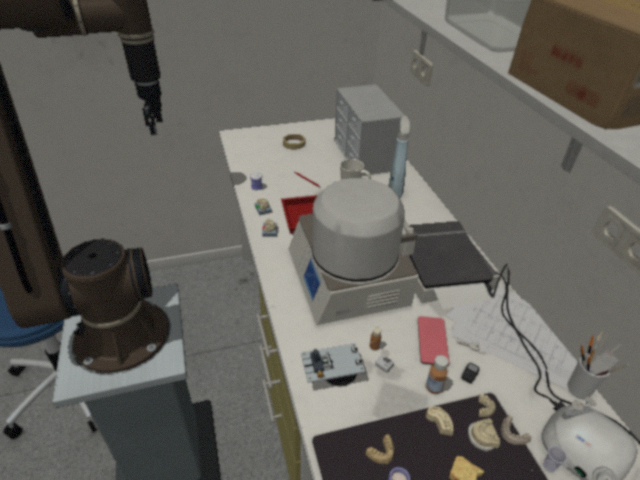

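View pics/wrist0.png

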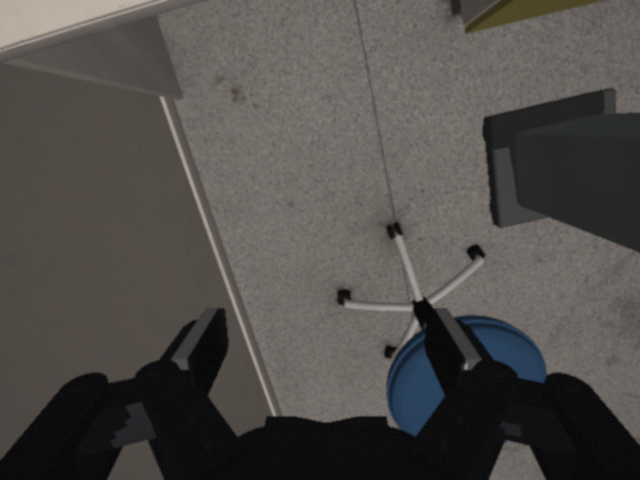

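```bash
cat > b.py <<'E'
from h import *
c=get_calibration('side')
for rc in [(317,322),(265,297)]: print('furn front corner',deproj(c,*rc,z=0))
d=np.load('scene0.npz')['d'];c=get_calibration('scene')
print(d[285,345], deproj(c,285,345,depth=d[285,345]),deproj(c,265,284,depth=d[265,287]),deproj(c,325,375,depth=d[322,373]))
reach([0.47,0.40,0.36],down(0))
cal=get_calibration('wrist');im,dd=read_camera('wrist');save('wrist1.png',im);np.savez('wrist1.npz',im=im,d=dd,**{k:np.array(v) for k,v in cal.items()})
print(get_time(),get_tool_pos(),get_joint_pos())
hts=dict(cast_green=0,cast_green_tag=.0185,cast_red=0,cast_red_tag=.0185,remake_pan=0,blue_jar=0)
for q,z in hts.items():
  try:
    for r in landmark_of('wrist',q)[:2]:
        row,col=r['point'][0]*480,r['point'][1]*640
        print(q,round(r['score'],2),[round(row),round(col)],np.round(deproj(cal,row,col,z=z),3))
  except Exception as e: print(q,e)
E
python3 b.py
```

```text
furn front corner [ 0.52331936 -0.08028059  0.        ]
furn front corner [0.50750806 0.14012805 0.        ]
1.0812176 [ 0.51580438 -0.00601122  0.07050766] [0.49900551 0.20482129 0.03001469] [ 0.50382962 -0.11297417  0.02875885]
4.025 [0.46937611 0.40070317 0.35936212] [ 1.02250711e+00  2.11936557e-01  9.46828205e-02 -2.26347862e-04
 -1.45445689e+00  5.49252480e-01]
cast_green 0.84 [194, 292] [0.462 0.45  0.   ]
cast_green_tag 0.61 [207, 289] [0.447 0.453 0.019]
cast_red 0.74 [194, 380] [0.461 0.322 0.   ]
cast_red_tag it knows: amber_bottle, blue_jar, cast_green, cast_green_tag, cast_red, disc_block, furnace, holder, jaw, jaw_lug, pad_face, remake_pan, seat, stop_left, stop_right
remake_pan 0.98 [102, 352] [0.587 0.364 0.   ]
blue_jar 0.85 [193, 185] [0.464 0.607 0.   ]
```

View pics/wrist1.png

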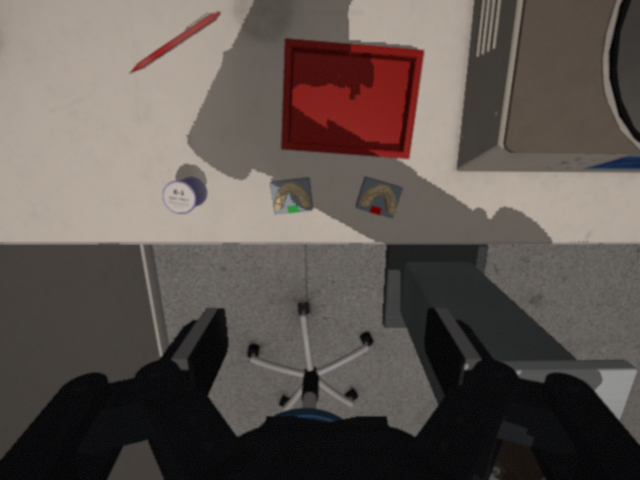

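```bash
cat > c.py <<'E'
from h import *
reach([0.49,0.385,0.2],down(0))
cal=get_calibration('wrist');im,dd=read_camera('wrist');save('wrist2.png',im)
print(get_time(),get_tool_pos())
def cloud(cal,dd):
    K=np.array(cal['camera_matrix'],float);T=np.array(cal['world_from_camera'])
    v,u=np.mgrid[0:480,0:640];p=np.stack([u,v],-1).reshape(-1,1,2).astype(float)
    n=cv2.undistortPoints(p,K,np.array(cal['dist_coeffs'],float)).reshape(480,640,2)
    return np.stack([n[...,0]*dd,-n[...,1]*dd,-dd],-1)@T[:3,:3].T+T[:3,3]
P=cloud(cal,dd)
for q in ['cast_green','cast_green_tag','cast_red','remake_pan']:
    for r in landmark_of('wrist',q)[:1]:
        row,col=r['point'][0]*480,r['point'][1]*640
        c=deproj(cal,row,col,z=.0185 if 'tag' in q else 0)
        print(q,round(r['score'],2),[round(row),round(col)],np.round(c,3))
        if q in('cast_green','cast_red'):
            m=(np.abs(P[...,:2]-c[:2]).max(-1)<.05)&(P[...,2]>.010)&(P[...,2]<.05)&(dd>0)&(P[...,0]<c[0]+.043)
            m=cv2.morphologyEx(m.astype(np.uint8),cv2.MORPH_OPEN,np.ones((3,3)))
            m2=(np.hypot(*np.moveaxis(P[...,:2]-c[:2],-1,0))<.12)&(np.abs(P[...,2])<.008)&(dd>0)
            print('n',m.sum(),'desk z',np.median(P[m2][:,2]),'ztop',np.percentile(P[m>0][:,2],[2,50,99]))
            rc=cv2.minAreaRect((P[m>0][:,:2]*1000).astype(np.float32)); print(rc)
            hsv=cv2.cvtColor(im,cv2.COLOR_RGB2HSV)
            hh=hsv[...,0]; col=((hh>45)&(hh<85)) if 'green' in q else ((hh<8)|(hh>172))
            t=(m>0)&col&(hsv[...,1]>140); print('tag',t.sum(),np.median(P[t],axis=0))
E
python3 c.py
```

```text
5.0167 [0.49098644 0.3862451  0.20235058]
cast_green 0.67 [244, 267] [0.459 0.447 0.   ]
n 2492 desk z -0.0014759864800681088 ztop [0.01285249 0.01810888 0.03876041]
((461.424560546875, 449.7891540527344), (46.991981506347656, 55.494327545166016), 6.129886150360107)
tag 54 [0.44274337 0.45149213 0.0169662 ]
cast_green_tag 0.59 [264, 263] [0.443 0.449 0.019]
cast_red 0.7 [242, 381] [0.46  0.328 0.   ]
n 2543 desk z -0.0014465209837091764 ztop [0.01260595 0.01800626 0.03861894]
((459.21038818359375, 325.425048828125), (56.26251220703125, 46.91312789916992), 73.89510345458984)
tag 142 [0.44250318 0.32975369 0.0168995 ]
remake_pan 0.95 [113, 343] [0.587 0.369 0.   ]
```

View pics/wrist2.png

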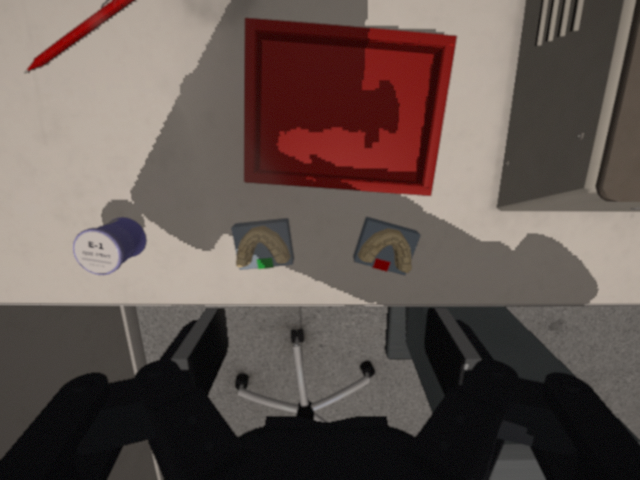

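```bash
cat > d.py <<'E'
from h import *
def st(t): print(t,round(get_time(),2),np.round(get_tool_pos(),4),'F',np.round(get_ft_force(),2),'gap',round(get_finger_gap(),4),'grip',round(get_grip_force(),1))
yaw=np.radians(-16.1);x,y=.4592,.3254;q=down(yaw)
reach([x,y,.12],q);dwell(.2);st('above')
servo_line([x,y,.03],vel=.12);servo_line([x,y,.002],vel=.03);dwell(.2);st('low')
set_gripper(0.045);dwell(.2);st('grip')
servo_line([x,y,.10],vel=.1);dwell(.2);st('lift')
px,py=.587,.368;q2=down(np.radians(-4))
reach([px,py,.10],q2);dwell(.2);st('over pan')
im,d=read_camera('wrist');save('wrist3.png',im)
E
python3 d.py
```

```text
above 5.92 [0.46   0.3267 0.1211] F [-0.07 -0.22  0.52] gap 0.0852 grip 0.0
low 8.1 [0.4593 0.3255 0.0022] F [-0.73  0.58 -0.28] gap 0.0852 grip 0.0
grip 8.69 [0.4593 0.3255 0.0025] F [-1.43 -0.57  5.28] gap 0.0547 grip 63.8
lift 10.03 [0.459  0.3251 0.0994] F [ 0.27  0.2  -1.83] gap 0.0544 grip 63.3
over pan 10.82 [0.5863 0.368  0.1003] F [ 0.28 -0.3  -1.26] gap 0.0544 grip 63.3
```

View pics/wrist3.png

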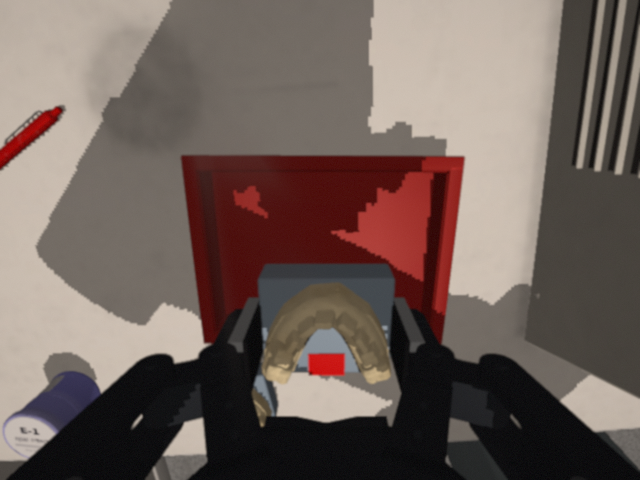

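```bash
cat >> h.py <<'E'
def st(t): print(t,round(get_time(),2),np.round(get_tool_pos(),4),'F',np.round(get_ft_force(),2),'gap',round(get_finger_gap(),4),'grip',round(get_grip_force(),1))
def settle_down(x,y,z0,zmin,step=.0007,df=1.5):
    servo_line([x,y,z0],vel=.05);dwell(.3)
    f0=np.mean([get_ft_force()[2] for _ in range(5)]);z=z0
    while z>zmin:
        z-=step;servo_line([x,y,z],vel=.01);dwell(.05)
        f=get_ft_force()[2]
        if f-f0>df: break
    print('contact z',z,f0,f);return z
E
cat > e.py <<'E'
from h import *
x,y=.587,.368
servo_line([x,y,.03],vel=.1)
z=settle_down(x,y,.0085,.0045);st('down')
set_gripper(.074);dwell(.2);st('open')
servo_line([x,y,z+.1],vel=.12)
yaw=np.radians(6.1);x,y=.4614,.4498;q=down(yaw)
reach([x,y,.12],q);dwell(.2);st('above')
set_gripper(.085)
servo_line([x,y,.03],vel=.12);servo_line([x,y,.002],vel=.03);dwell(.2);st('low')
set_gripper(0.045);dwell(.2);st('grip')
servo_line([x,y,.15],vel=.12);dwell(.2);st('lift')
im,d=read_camera('scene');save('scene4.png',im[150:300,150:350].repeat(3,0).repeat(3,1))
print(get_joint_pos())
for p,yw in [([.40,.2,.2],0),([.40,0,.2],0),([.40,-.2,.2],0)]: print(ik(p,down(yw)))
E
python3 e.py
```

```text
contact z 0.0064 -1.1338082486894128 0.4952219129006436
down 13.51 [0.5871 0.3681 0.0066] F [-0.06 -0.24  0.5 ] gap 0.0543 grip 63.4
open 14.04 [0.587  0.368  0.0064] F [-0.11 -0.07 -0.78] gap 0.074 grip 0.0
above 15.88 [0.4621 0.4491 0.1195] F [ 0.11 -0.38  0.19] gap 0.0736 grip 0.0
low 18.33 [0.4615 0.4499 0.0022] F [-0.84  1.15 -0.96] gap 0.0848 grip 0.0
grip 18.93 [0.4616 0.4501 0.0025] F [-2.21 -0.58  5.2 ] gap 0.0544 grip 64.3
lift 20.51 [0.4613 0.4496 0.1493] F [ 0.05  0.36 -0.94] gap 0.0546 grip 63.7
[ 1.07491074e+00  3.68934020e-01 -1.68039299e-01 -3.21227870e-05
 -1.03466832e+00  6.02359653e-01]
[ 9.06897814e-01 -2.83429976e-04 -5.12214765e-01  4.44089210e-16
 -1.05886499e+00  6.63898513e-01]
[ 5.00084850e-01 -9.07684736e-02 -5.96582758e-01  4.44089210e-16
 -1.06498204e+00  1.07071148e+00]
[-2.03974045e-02 -2.83429976e-04 -5.12214765e-01  4.44089210e-16
 -1.05886499e+00  1.59119373e+00]
```

View pics/scene4.png

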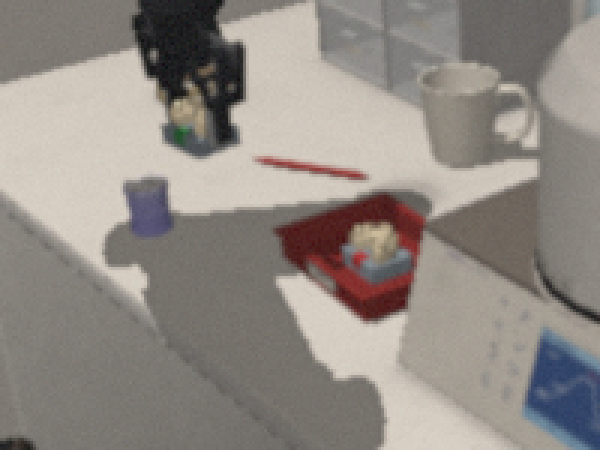

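```bash
cat >> h.py <<'E'
def cloud(cal,dd):
    K=np.array(cal['camera_matrix'],float);T=np.array(cal['world_from_camera'])
    v,u=np.mgrid[0:480,0:640];p=np.stack([u,v],-1).reshape(-1,1,2).astype(float)
    n=cv2.undistortPoints(p,K,np.array(cal['dist_coeffs'],float)).reshape(480,640,2)
    return np.stack([n[...,0]*dd,-n[...,1]*dd,-dd],-1)@T[:3,:3].T+T[:3,3]
def look_holder(name):
    cal=get_calibration('wrist');im,dd=read_camera('wrist');save(name+'.png',im);np.savez(name+'.npz',im=im,d=dd,**{k:np.array(v) for k,v in cal.items()})
    P=cloud(cal,dd)
    hts=dict(holder=0,jaw=.048,jaw_lug=.1,pad_face=.0555,stop_left=.048,stop_right=.048,seat=.048,amber_bottle=0,disc_block=0)
    for q,z in hts.items():
        for r in landmark_of('wrist',q)[:2]:
            row,col=r['point'][0]*480,r['point'][1]*640
            print(q,round(r['score'],2),[round(row),round(col)],np.round(deproj(cal,row,col,z=z),4))
    c=np.array([.50,-.255])
    m=(np.abs(P[...,:2]-c).max(-1)<.1)&(abs(P[...,2]-.048)<.006)&(dd>0)
    m=cv2.morphologyEx(m.astype(np.uint8),cv2.MORPH_OPEN,np.ones((3,3)))
    n,l,s,_=cv2.connectedComponentsWithStats(m);k=1+np.argmax(s[1:,4])
    Q=P[l==k];print('plat',len(Q),np.median(Q[:,2]),cv2.minAreaRect((Q[:,:2]*1000).astype(np.float32)))
    return P,im
E
cat > f.py <<'E'
from h import *
servo_line([.41,.26,.23],down(0),vel=.25)
X=.38
if ik([.38,0,.23],down(0)) is None: X=.40
print(X)
servo_line([X,.2,.23],vel=.25);servo_line([X,-.15,.23],vel=.25)
servo_line([.41,-.255,.25],vel=.2);dwell(.3);st('view')
look_holder('wrist5')
E
python3 f.py
```

```text
0.38
view 24.53 [ 0.41   -0.2543  0.2502] F [-0.09  0.36 -1.82] gap 0.0544 grip 63.6
holder 0.74 [107, 326] [ 0.515  -0.2545  0.    ]
jaw 0.9 [166, 326] [ 0.4572 -0.255   0.048 ]
jaw_lug 0.77 [177, 328] [ 0.453 -0.256  0.1  ]
pad_face 0.78 [130, 326] [ 0.4906 -0.2548  0.0555]
stop_left 0.82 [65, 308] [ 0.5472 -0.2381  0.048 ]
stop_right 0.73 [62, 350] [ 0.5494 -0.2762  0.048 ]
seat 0.87 [90, 330] [ 0.5258 -0.258   0.048 ]
plat 10553 0.04644430319612092 ((495.3774719238281, -256.3004150390625), (83.93508911132812, 140.0172119140625), 86.7469711303711)
```

View pics/wrist5.png

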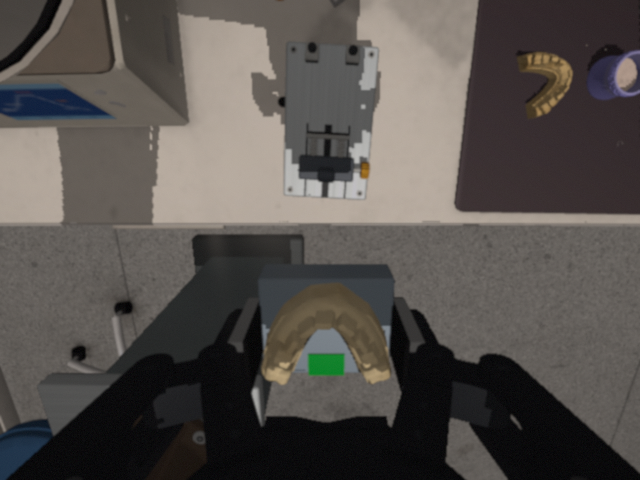

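```bash
cat > g.py <<'E'
from h import *
f=np.load('wrist5.npz');cal={k:f[k] for k in('camera_matrix','dist_coeffs','world_from_camera')}
P=cloud(cal,f['d']);t=np.array([.41,-.2543,.2502])
m=(abs(P[...,0]-t[0])<.05)&(abs(P[...,1]-t[1])<.02)&(f['d']>0)&(P[...,2]>.22)&(P[...,2]<.30)
im=f['im'].astype(int);Q=P[m]
print(np.percentile(Q[:,2],[1,5,25,50,75,99]))
b=(abs(Q[:,2]-.2645)<.004)
print('x range base top',Q[b][:,0].min()-t[0],Q[b][:,0].max()-t[0], b.sum())
for y0 in(-.016,-.008,0,.008,.016):
    s=b&(abs(Q[:,1]-t[1]-y0)<.004);print(y0,Q[s][:,0].min()-t[0],Q[s][:,0].max()-t[0])
# jaw: block-top points, lug-top, pad in holder frame
H=np.array([.5153,-.2574]);a=np.radians(-3.25);Rm=np.array([[np.cos(a),-np.sin(a)],[np.sin(a),np.cos(a)]])
L=(P[...,:2]-H)@Rm; z=P[...,2]
for n,zl,zh in[('block',.058,.068),('lug',.09,.106),('pad/stop',.055,.066)]:
    k=(abs(L[...,1])<.03)&(L[...,0]>-.1)&(L[...,0]<(.0 if n!='pad/stop' else .06))&(z>zl)&(z<zh)&(f['d']>0)
    if n=='pad/stop':
        h,e=np.histogram(L[k][:,0],bins=np.arange(-.1,.06,.004));print(dict(zip(np.round(e[:-1],3).tolist(),h.tolist())))
    else: print(n,k.sum(),np.percentile(L[k],[1,99],axis=0).round(4).tolist())
E
python3 g.py
```

```text
[0.24906326 0.25492241 0.26407213 0.27200529 0.28032146 0.28652801]
x range base top -0.024573291424968946 0.02369349253366715 4190
-0.016 -0.023278214496301575 0.023447001931479527
-0.008 -0.024208108136209605 0.02369349253366715
0 -0.02400284080981757 0.02329757176739211
0.008 -0.024573291424968946 0.023413551410244815
0.016 -0.023151745697151005 0.023416622143262622
block 1448 [[-0.0692, -0.0253], [-0.026, 0.0256]]
lug 204 [[-0.0669, -0.0068], [-0.0567, 0.007]]
{-0.1: 0, -0.096: 0, -0.092: 0, -0.088: 0, -0.084: 0, -0.08: 0, -0.076: 0, -0.072: 56, -0.068: 163, -0.064: 165, -0.06: 214, -0.056: 240, -0.052: 252, -0.048: 83, -0.044: 47, -0.04: 58, -0.036: 53, -0.032: 181, -0.028: 114, -0.024: 0, -0.02: 0, -0.016: 0, -0.012: 0, -0.008: 0, -0.004: 0, 0.0: 0, 0.004: 0, 0.008: 0, 0.012: 0, 0.016: 0, 0.02: 0, 0.024: 0, 0.028: 0, 0.032: 117, 0.036: 93, 0.04: 60, 0.044: 58, 0.048: 0, 0.052: 0}
```

```bash
cat >> h.py <<'E'
A=np.radians(-3.25);H0=np.array([.5153,-.2574])
def W(hx,hy): return H0+np.array([np.cos(A)*hx-np.sin(A)*hy,np.sin(A)*hx+np.cos(A)*hy])
E
cat > i.py <<'E'
from h import *
x,y=W(.0035,0)
servo_line([x,y,.16],down(A),vel=.15);dwell(.2);st('above')
servo_line([x,y,.075],vel=.1)
z=settle_down(x,y,.0535,.048);st('down')
set_gripper(.068);dwell(.2);st('open')
servo_line([x,y,z+.02],vel=.05);servo_line([x,y,.17],vel=.15)
x,y=W(-.10,0);servo_line([x,y,.2],vel=.2);dwell(.2);st('view')
look_holder('wrist6')
E
python3 i.py
```

```text
above 26.32 [ 0.5187 -0.2577  0.1609] F [-0.53 -0.7  -1.93] gap 0.0546 grip 63.6
contact z 0.05 -0.5259687451933103 5.650412741696084
down 29.71 [ 0.5189 -0.2576  0.0505] F [-1.43  2.07  5.65] gap 0.0544 grip 64.3
open 30.2 [ 0.5188 -0.2576  0.0499] F [-0.47  0.55  0.42] gap 0.0679 grip 0.0
view 32.46 [ 0.4161 -0.2517  0.1992] F [-0.1   1.2   0.18] gap 0.0678 grip 0.0
jaw 0.71 [57, 349] [ 0.5484 -0.2774  0.048 ]
jaw 0.57 [179, 325] [ 0.4574 -0.2538  0.048 ]
jaw_lug 0.91 [196, 329] [ 0.4519 -0.2564  0.1   ]
pad_face 0.7 [139, 327] [ 0.4894 -0.2574  0.0555]
stop_left 0.91 [60, 299] [ 0.5485 -0.2386  0.048 ]
stop_right 0.83 [58, 346] [ 0.5484 -0.2752  0.048 ]
plat 9422 0.04644003465892432 ((495.6532287597656, -256.3499450683594), (84.08653259277344, 139.10415649414062), 86.60208892822266)
```

View pics/wrist6.png

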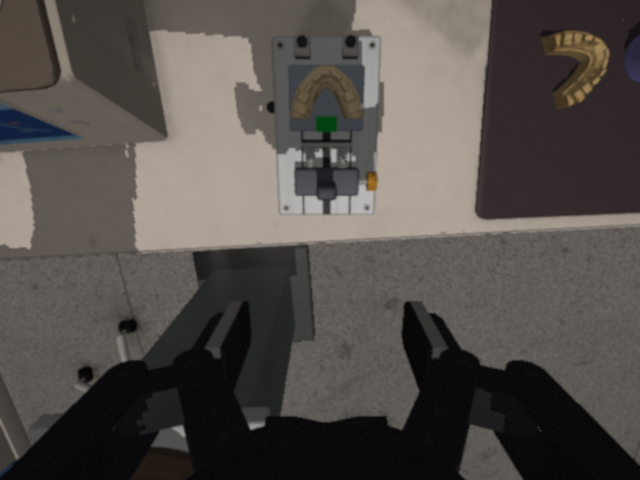

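```bash
cat > j.py <<'E'
from h import *
u=np.array([np.cos(A),np.sin(A)])
def F(n=6):
    v=[]
    for _ in range(n): v.append(np.array(get_ft_force()));dwell(.03)
    return np.mean(v,0)
set_gripper(0.0);Z=.073
x,y=W(-.098,0);servo_line([x,y,.12],vel=.15);servo_line([x,y,Z],vel=.1);dwell(.3);st('behind')
f0=F(10);print('base',f0)
hx=-.085;servo_line([*W(hx,0),Z],vel=.03)
while hx<-.045:
    hx+=.002 if hx<-.064 else .001
    servo_line([*W(hx,0),Z],vel=.02);dwell(.05)
    f=F(4)-f0;p=-f[:2]@u
    print(round(hx,4),'F',round(p,2),np.round(f,1),round((np.array(get_tool_pos())[:2]-H0)@u,4),round(get_time(),1))
    if p>6: break
E
python3 j.py
```

```text
behind 35.21 [ 0.4178 -0.2519  0.0735] F [-0.22 -0.3   0.62] gap 0.0001 grip 0.0
base [0.09357455 0.00253024 0.12956444]
-0.083 F 0.04 [-0.   0.1 -0.1] -0.0831 36.6
-0.081 F 0.12 [-0.1  0.3 -0.1] -0.081 37.0
-0.079 F 0.55 [-0.6 -0.6  0.1] -0.079 37.4
-0.077 F -0.03 [ 0.  -0.1 -0.1] -0.077 37.9
-0.075 F -0.09 [ 0.1  0.1 -0.3] -0.0749 38.3
-0.073 F -0.18 [ 0.2  0.1 -0.7] -0.0729 38.7
-0.071 F 0.07 [-0.1  0.  -0.3] -0.0709 39.2
-0.069 F 1.07 [-1.   0.5 -0.1] -0.069 39.6
-0.067 F 0.44 [-0.5 -0.2 -0.4] -0.0669 40.0
-0.065 F 0.74 [-0.8 -0.2 -0.5] -0.0648 40.5
-0.063 F 1.29 [-1.3  0.4  0.2] -0.0629 40.9
-0.062 F 2.9 [-2.9  0.3  1.6] -0.0622 41.3
-0.061 F 4.29 [-4.3  0.8  3. ] -0.0612 41.8
-0.06 F 5.09 [-5.1  0.8  3.7] -0.0601 42.2
-0.059 F 5.27 [-5.2  1.   3.8] -0.0592 42.6
-0.058 F 5.68 [-5.6  1.3  4.3] -0.0584 43.1
-0.057 F 6.44 [-6.4  0.6  5.2] -0.0577 43.5
```

```bash
cat > k.py <<'E'
from h import *
st('now')
a,_=read_camera('scene');b,d=read_camera('side')
cs=get_calibration('scene')
A1=cv2.resize(a[315:395,380:490],None,fx=5,fy=5,interpolation=cv2.INTER_CUBIC)
B1=cv2.resize(b[325:395,295:385],None,fx=5,fy=5,interpolation=cv2.INTER_CUBIC)
B1=cv2.resize(B1,(250,195)) if 0 else B1
w,dd=read_camera('wrist');np.savez('w7.npz',im=w,d=dd);C1=w[20:260,200:440]
h=350
c=np.zeros((600,790,3),np.uint8);
A2=cv2.resize(a[315:395,380:490],(390,284),interpolation=cv2.INTER_CUBIC);B2=cv2.resize(b[325:395,295:385],(390,303),interpolation=cv2.INTER_CUBIC)
c[:284,:390]=A2;c[290:593,:390]=B2
c[:400,395:785]=cv2.resize(w[0:400,130:520],(390,400))
save('comb7.png',c)
cal=get_calibration('wrist')
for q,z in [('cast_green',.048),('cast_green_tag',.0665),('jaw_lug',.1),('pad_face',.0555)]:
  for r in landmark_of('wrist',q)[:1]:
    p=deproj(cal,r['point'][0]*480,r['point'][1]*640,z=z)[:2]-H0
    R_=np.array([[np.cos(A),np.sin(A)],[-np.sin(A),np.cos(A)]]);print(q,r['score'],np.round(R_@p,4))
E
python3 k.py
```

```text
now 43.49 [ 0.4577 -0.2541  0.0729] F [-6.13  0.86  5.01] gap -0.0 grip 3.3
cast_green 0.74 [ 0.0098 -0.0016]
cast_green_tag 0.61 [-0.0078  0.0009]
jaw_lug 0.6 [-0.0424 -0.001 ]
pad_face 0.28 [-0.0356 -0.0012]
```

View pics/comb7.png

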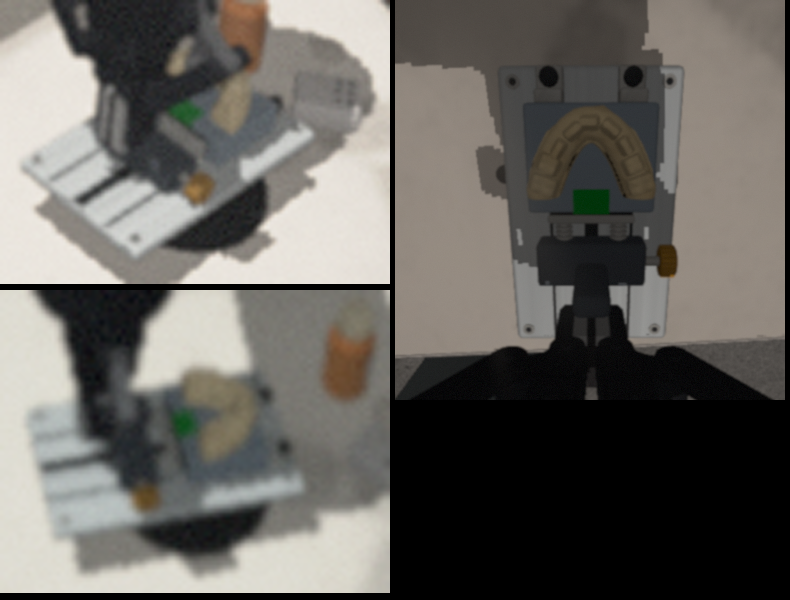

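```bash
cat > l.py <<'E'
from h import *
u=np.array([np.cos(A),np.sin(A)]);f0=np.array([.09,0,.13])
def F(n=5):
    v=[]
    for _ in range(n): v.append(np.array(get_ft_force()));dwell(.03)
    return np.mean(v,0)-f0
hx,Z=-.057,.073
for i in range(14):
    f=F();p=-f[:2]@u
    print(round(hx,4),round(Z,4),'F',round(p,2),np.round(f,1),round((np.array(get_tool_pos())[:2]-H0)@u,4),round(get_tool_pos()[2],4),round(get_time(),1))
    if abs(p-10.3)<.35 and abs(f[2])<1.5: break
    if abs(f[2])>1: Z+=np.clip(f[2]*1e-4,-.0004,.0004)
    hx+=np.clip((10.3-p)*.0007,-.001,.001)
    servo_line([*W(hx,0),Z],vel=.02);dwell(.08)
E
python3 l.py
```

```text
-0.057 0.073 F 6.6 [-6.5  1.3  5.1] -0.0577 0.0729 44.0
-0.056 0.0734 F 7.34 [-7.3  1.   3.5] -0.0574 0.073 44.5
-0.055 0.0738 F 8.59 [-8.6  0.3  1.9] -0.0569 0.073 45.0
-0.054 0.0739 F 8.11 [-8.1  0.1  1.6] -0.0563 0.073 45.5
-0.053 0.0741 F 9.26 [-9.3 -0.2  1.1] -0.0556 0.073 46.0
-0.0523 0.0742 F 9.63 [-9.7 -0.1  0.7] -0.0552 0.073 46.5
-0.0518 0.0742 F 10.33 [-10.4  -0.1   1.4] -0.0548 0.073 47.0
```

```bash
cat > m.py <<'E'
from h import *
servo_line([*W(-.0515,0),.0742],vel=.02);dwell(1.0)
u=np.array([np.cos(A),np.sin(A)])
for _ in range(3):
    v=[]
    for _ in range(8): v.append(np.array(get_ft_force()));dwell(.04)
    f=np.mean(v,0);print('F',round(-f[:2]@u+.09,2),np.round(f,2),np.round(get_tool_pos(),4),round(get_time(),1))
cal=get_calibration('wrist');im,dd=read_camera('wrist');P=cloud(cal,dd)
Rm=np.array([[np.cos(A),-np.sin(A)],[np.sin(A),np.cos(A)]]);L=(P[...,:2]-H0)@Rm;z=P[...,2]
k=(abs(L[...,1])<.035)&(L[...,0]>-.011)&(L[...,0]<.0325)&(z>.056)&(z<.095)&(dd>0)
k=cv2.morphologyEx(k.astype(np.uint8),cv2.MORPH_OPEN,np.ones((3,3)))>0
print('cast',cv2.minAreaRect((L[k]*1000).astype(np.float32)))
for y0 in np.arange(-.024,.025,.008):
    s=(abs(L[...,1]-y0)<.003)&(L[...,0]>0)&(L[...,0]<.045)&(z>.058)&(z<.07)&(dd>0)
    print(round(y0,3),np.round(L[s][:,0].max(),4) if s.any() else None, 'base top front edge z-med')
hsv=cv2.cvtColor(im,cv2.COLOR_RGB2HSV);t=(hsv[...,0]>45)&(hsv[...,0]<85)&(hsv[...,1]>140)&(abs(L[...,0])<.04)&(abs(L[...,1])<.03)
print('tag',t.sum(),np.median(L[t],axis=0),cv2.minAreaRect((L[t]*1000).astype(np.float32)))
m=(abs(P[...,:2]-[.5,-.255]).max(-1)<.1)&(abs(z-.048)<.006)&(dd>0);m=cv2.morphologyEx(m.astype(np.uint8),cv2.MORPH_OPEN,np.ones((3,3)))
n,l,s,_=cv2.connectedComponentsWithStats(m);q=1+np.argmax(s[1:,4]);print('plat',cv2.minAreaRect((P[l==q][:,:2]*1000).astype(np.float32)))
E
python3 m.py
```

```text
F 10.49 [-10.4    0.35   2.63] [ 0.4608 -0.2542  0.073 ] 48.6
F 10.3 [-10.22   0.12   2.33] [ 0.4608 -0.2542  0.073 ] 48.9
F 10.17 [-10.11  -0.33   2.38] [ 0.4608 -0.2542  0.073 ] 49.3
cast ((10.754620552062988, -0.09524345397949219), (43.48904800415039, 56.334964752197266), 0.0005220977473072708)
-0.024 0.0387 base top front edge z-med
-0.016 0.0387 base top front edge z-med
-0.008 0.033 base top front edge z-med
0.0 0.0325 base top front edge z-med
0.008 0.0326 base top front edge z-med
0.016 0.0387 base top front edge z-med
0.024 0.0387 base top front edge z-med
tag 1030 [-0.00904847 -0.00032552] ((-11.477964401245117, 6.690767288208008), (65.43794250488281, 35.380332946777344), 17.17654800415039)
plat ((497.4227294921875, -230.43255615234375), (31.675859451293945, 139.46047973632812), 87.02732849121094)
```

```bash
python3 -c "
from h import *
st('final');print(sign_off())"
```

```text
final 49.31 [ 0.4608 -0.2542  0.073 ] F [-10.22  -0.06   2.34] gap 0.0001 grip 5.1
the job is handed in; nothing more can be done
None
```

The job is handed in after 49.3 s: the red-tagged cast lies in the remake pan, and the green-tagged one measures seated square on both fixed jaws, with the arm still holding a steady push of about 10.3 N on the lug.

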